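# Clamp the temperature logger in its read-out socket

### The arm

A 6-joint arm with a two-finger parallel gripper is mounted at the origin on the work surface; the furniture and walls round the work are solid. World frame = base frame: x ahead of the robot, y to its left, z up, the work surface at z = 0. Lengths are in m, angles in degrees, forces in N, time in s.
With the tool pointing down it reaches from about 0.35 to 0.95 m from the base axis. Payload 17.4 kg.
Tool frame: the origin (TCP) lies on the mounting face of the last link; the fingertips stand 186 mm ahead of it and the grasp point (between the pads) lies 167 mm ahead of it; z points along the fingers, y is the direction in which the jaws open and shut (so a half turn about z gives the same grasp; the last joint's range is limited). The gripper opens to 93 mm and grips with 3 to 60 N. Pads are 15 mm wide; open, the fingers measure 128 mm over their backs; the gripper's body (75 mm by 188 mm) begins 65 mm behind the grasp point.
Start: joints at [-75.905, 6.646, 82.598, -0, 90.757, -2.166], TCP at [0.189, -0.648, 0.405] pointing down, gripper open.
Joint ranges: [-162.19, 162.19], [-47.58, 125.68], [4.15, 143.07], [-65.23, 245.23], [0.69, 171.88], [-170.13, 170.13]. Speed limits (degrees/s): [108.29, 108.29, 127.2, 180, 180, 180].

### API

Orientations are given as [roll, pitch, yaw] about the fixed x, y, z axes, in that order (R = Rz(yaw) Ry(pitch) Rx(roll)).
In Python, from plant import status, get_image, sign_off gives the robot as it stands.
- The arm moves only by the tool arm_command, never from a script. Its argument "moves" is a list that holds one entry, the list of rows, each a list of 7 numbers: the shift along the tool's x, y, z in cm, then the turn, a rotation vector about the tool's x, y, z in degrees, then the gripper's target within -1 to 1 (fully open at 1, half-way at 0, shut at -1). A call has 1 to 12 rows; each row shifts and turns the commanded pose from where the row before left it, along the tool's axes as they then stand; what a row does not reach is not made up. A row lasts 1/12 s, in which the tool goes at most 41.7 mm and 7.16 degrees, less where a joint would pass 70% of its speed; a pose out of reach is approached as far as the arm can. A call with a gripper value outside its range is refused whole. The fingers move at their own pace and stop on an object; the grip force is fixed at half the most. Time passes only in rows, so rows that do not move let the fingers close. It gives the time, the measured TCP pose, the force and the opening at its end, in the units of the state.
- status.state(): the state, without advancing time (a new reading comes with each control period).
- get_image(name): name is "side" or "top"; returns a dict with "img" (480x640x3 uint8, red, green, blue), "fov_y" (degrees; the focal length in pixels is half the picture's height over the tangent of half this angle, whatever the lens; pixels are square), "cx", "cy" (the principal point, pixels), "extrinsics" (4x4, takes a point from camera to world coordinates). Camera axes: x right, y down, z forward; pixel columns grow to the right and rows downward; lengths in m; the calibration is good to about 2 mm. A picture is of the moment at which its call begins. There is no depth.
- sign_off(): hands the job in, once; it reports no verdict.
The state is a dict: "clock": time; "qpos": joint angles; "dq": joint speeds; "joint_efforts": joint torques, N m; "ee_pos": TCP position; "ee_rot": TCP orientation; "contact_force": force on the tool from outside, world axes, zero at the start; "moment": the same for the moment, N m; "finger_gap": opening from 0.0 (shut) to 1.0 (fully open).
Only numpy, scipy, OpenCV 4.12 (cv2) and the standard library are available. Lean on these libraries where they do the work, as an engineer would, in place of code of your own. Each camera call takes 0.05 s, during which the arm holds its last target.

### The job

Two read-out sockets stand on the table with their clamp levers standing open. One has the round steel temperature logger sitting in its well: swing that socket's lever over and down until it lies fully shut across the logger. Leave the empty socket's lever standing open and the logger in its well.

Things in the scene. Friction and masses are not known exactly. Their poses are not given: they have to be found in the camera images.
- socket_loaded: Black plastic socket block holding the logger, fixed to the table, 90 (x) x 50 (y) x 32 mm high (78 mm in y over its low ears). Origin: centre of its underside; z up. A round well, 27 mm wide, 12 mm deep, is in the middle of its top. At the +x end the lever's hinge line runs along y through (35, 0, 46) mm, between cheeks 55 mm high. The empty socket and its lever have the same shape.
- lever_loaded (a joint): Lever over the logger, rad: 0 = fully shut (level, lying to -x, at its stop), pi/2 = upright, 2.0 = leaning back; starts at 1.4 to 1.85. Steel strap 18 x 4 mm ending in a round grip bar along y, 10 mm thick, 44 mm long. Bar centre in the socket's frame: x = 35 - 90 cos(angle), z = 46 + 90 sin(angle) mm, y = 0. Stiff hinge: stays where left; 1.5 N at the bar turns it.
- lever_empty (a joint): Angle of the empty socket's lever, rad, with the same meaning: 0 = shut, pi/2 = upright. It starts at 1.4 to 1.85 and must stay standing open.
- logger_center (a point): Centre (half-way up) of the logger, a loose round steel button 24 mm in diameter, 20 mm high, 50 g, standing upright in the well of the loaded socket; its top stands 8 mm above the block. The shut lever's rubber pad stops about 0.5 mm above it.
Things that resemble listed ones, but are neither listed nor needed, are in the scene too. Leave any yellow look-alike of the socket_loaded alone.

How it is judged:
By the outcome, as a careful person would: the job done as asked, in the order asked, and still so for the second after the job is handed in, with the robot touching nothing.
It also fails if it takes over 40 s, if anything falls off the work surface, if the arm or the gripper's body presses on something with over 40 N, if the wrist force passes 120 N, or if a joint passes its speed limit or range.

## Working session

There is one attempt and no reset: what is moved stays moved. The work goes in short steps, Python scripts to look and compute and a tool call to move; the robot and the scene stay as the last step left them, time stands still between calls to the robot, and variables do not carry over. Pictures are saved under pics/ and viewed, and the job is handed in when it is done.

Besides the shell and the picture viewer there is one more tool, called as name(argument=value, ...), one argument or row to a line, values as JSON. arm_command: Moves the arm, as the interface text tells. Its arguments: {"type":"object","properties":{"moves":{"type":"array","items":{"type":"array","items":{"type":"array","items":{"type":"number"}}}}},"required":["moves"]}

```bash
mkdir -p pics; ls
cat > h.py <<'E'
import numpy as np,cv2
from plant import status,get_image
def grab(n,f):
    d=get_image(n); cv2.imwrite(f,d['img'][:,:,::-1]); np.savez(f'{n}.npz',**{k:d[k] for k in d}); return d
def cam(d):
    f=240/np.tan(np.radians(float(d['fov_y']))/2); return f,float(d['cx']),float(d['cy']),np.array(d['extrinsics'])
def ray(d,u,v):
    f,cx,cy,E=cam(d); r=E[:3,:3]@np.array([(u-cx)/f,(v-cy)/f,1]); return E[:3,3],r/np.linalg.norm(r)
def plane(d,u,v,z):
    o,r=ray(d,u,v); return o+r*(z-o[2])/r[2]
def proj(d,p):
    f,cx,cy,E=cam(d); q=E[:3,:3].T@(np.array(p)-E[:3,3]); return cx+f*q[0]/q[2],cy+f*q[1]/q[2]
E
python3 - <<'E'
from h import *
for n in('top','side'):
    d=grab(n,f'pics/{n}0.png'); print(n,{k:(v if k!='img' else v.shape) for k,v in d.items()})
print(status.state())
E
```

```text
pics
top {'img': (480, 640, 3), 'fov_y': 45.690507618616635, 'cx': 315.5815478034346, 'cy': 243.37126185487608, 'extrinsics': array([[-0.01399336, -0.99155333,  0.12894251,  0.43069862],
       [-0.99984414,  0.01248744, -0.01248011, -0.11992308],
       [ 0.01076453, -0.12909706, -0.99157353,  1.0360357 ],
       [ 0.        ,  0.        ,  0.        ,  1.        ]])}
side {'img': (480, 640, 3), 'fov_y': 49.86592525936678, 'cx': 312.77660468582883, 'cy': 223.96563462151136, 'extrinsics': array([[ 0.97812754, -0.10833346,  0.17756798,  0.39776244],
       [-0.20800366, -0.51352668,  0.83248113, -0.86571654],
       [ 0.00100034, -0.8512075 , -0.52482834,  0.53906703],
       [ 0.        ,  0.        ,  0.        ,  1.        ]])}
{'clock': 0.1, 'qpos': array([-7.59057723e+01,  6.67025368e+00,  8.26311179e+01, -1.13496004e-03,
        9.07566459e+01, -2.16772603e+00]), 'dq': array([ 0.08676649, -0.02797672, -0.03235268, -0.06471765,  0.02443016,
       -0.03683064]), 'joint_efforts': array([ 2.02140225e-03, -7.22889805e+01, -6.23866296e+01,  7.80924875e-02,
        2.26322369e-02, -7.69579174e-05]), 'ee_pos': array([ 0.18898868, -0.64801052,  0.4041008 ]), 'ee_rot': array([-1.79941981e+02, -1.06044358e-03,  1.62619388e+01]), 'contact_force': array([-0.50541966,  0.31938668, -0.05678286]), 'moment': array([ 0.02913471,  0.03612234, -0.02685482]), 'finger_gap': 0.9991737852481645}
```

View pics/top0.png

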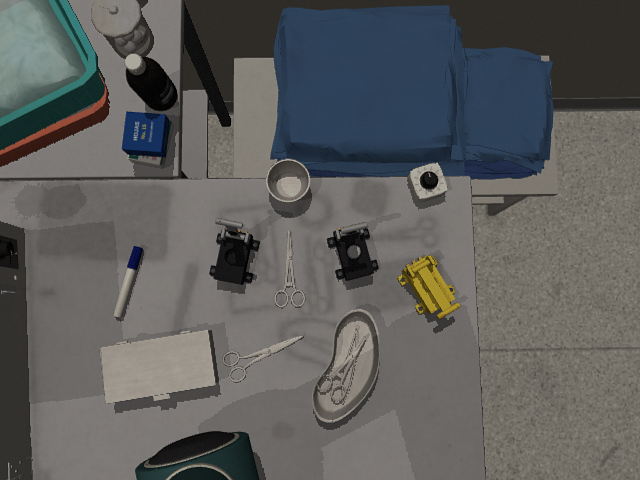

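View pics/side0.png

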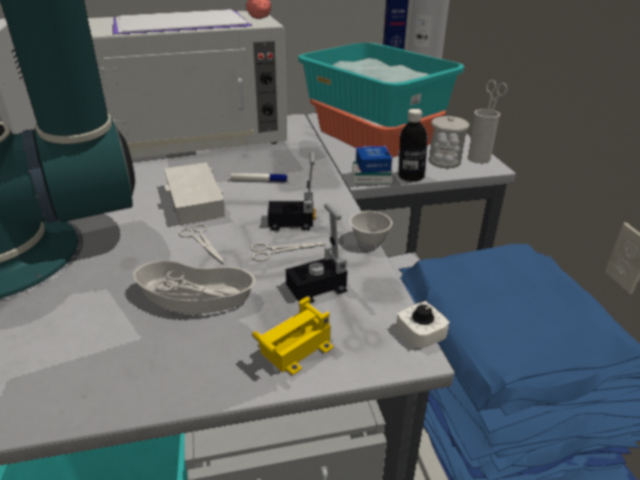

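Candidates are the left black socket at top (233,257) / side (291,214), the right black socket at top (353,252) / side (317,277), and the yellow look-alike at top (430,288). In the side view the right black socket shows a grey button at (317,268). I'll check that with close crops.

Run:
```python
from h import *
t=cv2.imread('pics/top0.png');s=cv2.imread('pics/side0.png')
a=cv2.resize(t[205:295,200:390],None,fx=4,fy=4,interpolation=2)
b=cv2.resize(s[145:305,255:365],None,fx=3.5,fy=3.5,interpolation=2)
cv2.imwrite('pics/ct.png',a);cv2.imwrite('pics/cs.png',b)
```

```text
(no output)
```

View pics/ct.png

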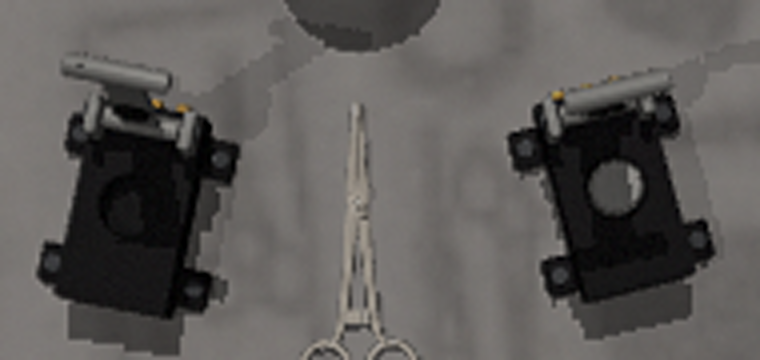

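View pics/cs.png

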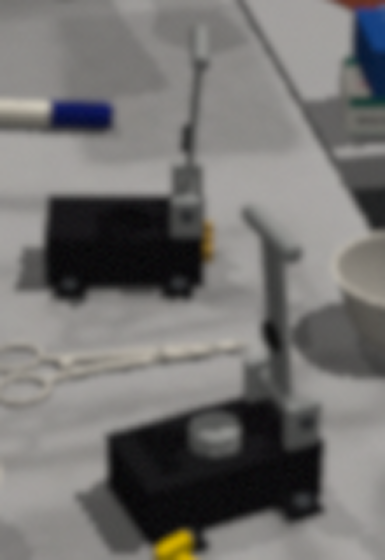

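The crops confirm it. The right socket, at top (353.7,252), holds the grey logger, and the left well (top about 231,257) is dark and empty. Next I measure its pose.

Run:
```python
from h import *
t=dict(np.load('top.npz'));s=dict(np.load('side.npz'))
def tri(a,b):
    o1,r1=ray(t,*a);o2,r2=ray(s,*b)
    k=np.linalg.lstsq(np.stack([r1,-r2],1),o2-o1,rcond=None)[0]
    p,q=o1+k[0]*r1,o2+k[1]*r2; return (p+q)/2,np.linalg.norm(p-q)
c=plane(t,353.9,251.8,.040); cs=plane(s,317,265.5,.040)
print('logger',c,cs)
bt=((340+367.5)/2,(230.5+224.5)/2)
b,e=tri(bt,(332.5,211.5)); print('bar',b,e)
for ends in [((340,230.5),(325.6,206)),((367.5,224.5),(339.5,217))]: print(tri(*ends))
# axis dir from top ends at bar height
A=plane(t,340,230.5,b[2]);B=plane(t,367.5,224.5,b[2]);print('len',np.linalg.norm(A-B),'yaw of +y axis',np.degrees(np.arctan2(*(A-B)[1::-1])))
# block edges at ~ top: left edge crop(548,150)-(583,300); right (672,120)-(693,275)
for p,q,z in [((548,150),(583,300),.032),((672,120),(692,265),.032),((583,300),(692,268),.032)]:
    P=plane(t,p[0]/4+200,p[1]/4+205,z);Q=plane(t,q[0]/4+200,q[1]/4+205,z);print(P,Q,np.degrees(np.arctan2(*(P-Q)[1::-1])))
for u,v in[(525,148),(663,115),(700,238),(561,275)]: print('ear',plane(t,u/4+200,v/4+205,.008))
```

```text
logger [ 0.54440323 -0.19973387  0.04      ] [ 0.54652653 -0.20164364  0.04      ]
bar [ 0.57280589 -0.19285308  0.13368982] 0.0002746690897518879
(array([ 0.56774755, -0.17067578,  0.13191535]), np.float64(0.0017417224711858681))
(array([ 0.57765339, -0.2149333 ,  0.13591284]), np.float64(0.0009366975456463664))
len 0.045316803140516844 yaw of +y axis 101.71140537307527
[ 0.56234444 -0.17067429  0.032     ] [ 0.49545101 -0.18485509  0.032     ] 11.968988381269513
[ 0.57513226 -0.22621154  0.032     ] [ 0.51027934 -0.23338449  0.032     ] 6.311447113953315
[ 0.49545101 -0.18485509  0.032     ] [ 0.50895112 -0.23334859  0.032     ] 105.55667079723467
ear [ 0.56654123 -0.16142968  0.008     ]
ear [ 0.58094107 -0.22470006  0.008     ]
ear [ 0.52439508 -0.2400583   0.008     ]
ear [ 0.50843112 -0.17669207  0.008     ]
```

The logger and ear centroid put the loaded socket's centre near (0.545, -0.2007), with yaw about 13°. The lever is at about 1.5 rad. Tool x already lies close to the socket's x axis. I'll close the fingers, go behind the bar (local x about +57 mm) at the current height, then push.

arm_command(
  moves=[
    [[0,0,0,0,0,3.26,-1],[2.5,-1.8,0,0,0,0,-1],[2.5,-1.8,0,0,0,0,-1],[2.5,-1.8,0,0,0,0,-1],[2.5,-1.8,0,0,0,0,-1],[2.5,-1.8,0,0,0,0,-1],[2.5,-1.8,0,0,0,0,-1],[2.5,-1.8,0,0,0,0,-1],[2.5,-1.8,0,0,0,0,-1],[2.5,-1.8,0,0,0,0,-1],[2.5,-1.8,0,0,0,0,-1],[0,0,0,0,0,0,-1]],
  ],
)

```text
clock: 1.1
ee_pos: [0.3945, -0.4133, 0.4046]
ee_rot: [-180.0, -0.0, 13.2]
contact_force: [-0.5, -0.1, 0.2]
finger_gap: 0.189
```

arm_command(
  moves=[
    [[2.5,-1.8,0,0,0,0,-1],[2.5,-1.8,0,0,0,0,-1],[2.5,-1.8,0,0,0,0,-1],[2.5,-1.8,0,0,0,0,-1],[2.5,-1.8,0,0,0,0,-1],[2.5,-1.8,0,0,0,0,-1],[2.5,-1.8,0,0,0,0,-1],[2.5,-1.8,0,0,0,0,-1],[2.5,-1.8,0,0,0,0,-1],[2.5,-1.8,0,0,0,0,-1],[0,0,0,0,0,0,-1],[0,0,0,0,0,0,-1]],
  ],
)

```text
clock: 2.1
ee_pos: [0.5958, -0.184, 0.4041]
ee_rot: [-180.0, 0.1, 13.1]
contact_force: [0.2, -0.7, 0.8]
finger_gap: 0.004
```

arm_command(
  moves=[
    [[0.5,0.5,0,0,0,0,-1],[0,0,2,0,0,0,-1],[0,0,2,0,0,0,-1],[0,0,2,0,0,0,-1],[0,0,2,0,0,0,-1],[0,0,1,0,0,0,-1],[0,0,0,0,0,0,-1],[0,0,0,0,0,0,-1]],
  ],
)

```text
clock: 2.77
ee_pos: [0.6011, -0.1893, 0.3151]
ee_rot: [-180.0, 0.0, 13.0]
contact_force: [-0.1, -0.2, 0.7]
finger_gap: 0.008
```

Run:
```python
from h import *
d=grab('side','pics/side1.png');d2=grab('top','pics/top1.png')
a=cv2.resize(cv2.imread('pics/side1.png')[80:320,230:420],None,fx=2.4,fy=2.4,interpolation=2)
b=cv2.resize(cv2.imread('pics/top1.png')[150:320,290:430],None,fx=2.4,fy=2.4,interpolation=2)
o=np.zeros((576,800,3),np.uint8);o[:a.shape[0],:a.shape[1]]=a;o[:b.shape[0],460:460+b.shape[1]]=b
cv2.imwrite('pics/c1.png',o)
```

```text
(no output)
```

View pics/c1.png

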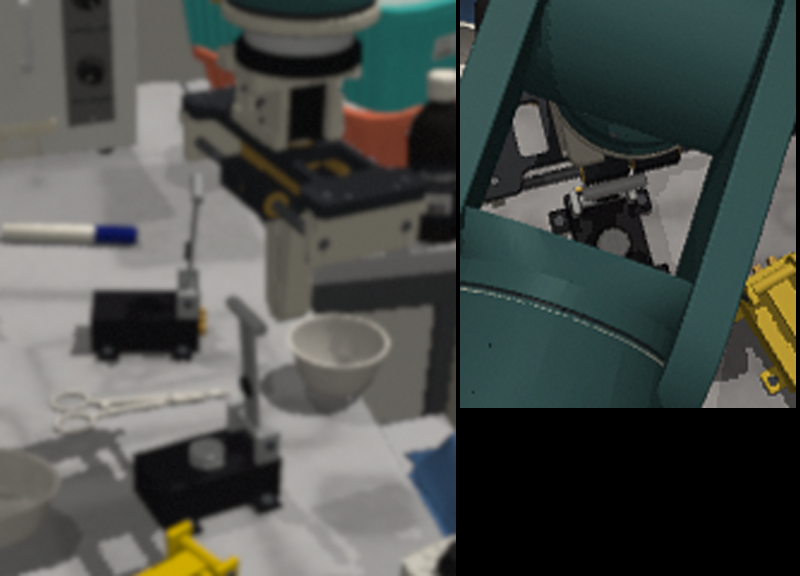

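The finger stands behind the bar with a clear gap (crop: finger tip at (288,310), bar at (245,315)), and the lever has not been touched. I'll push along the arc now.

arm_command(
  moves=[
    [[-0.6,0,0.15,0,0,0,-1],[-0.6,0,0.15,0,0,0,-1],[-1.05,0,0.1,0,0,0,-1],[-1.05,0,0.1,0,0,0,-1],[-0.95,0,0.4,0,0,0,-1],[-0.95,0,0.4,0,0,0,-1],[-0.85,0,0.6,0,0,0,-1],[-0.85,0,0.6,0,0,0,-1],[0,0,0,0,0,0,-1]],
  ],
)

```text
clock: 3.62
ee_pos: [0.5324, -0.2043, 0.2882]
ee_rot: [-179.9, 0.1, 13.0]
contact_force: [0.0, -0.2, -0.2]
finger_gap: 0.004
```

Run:
```python
from h import *
d=grab('side','pics/side2.png')
a=cv2.resize(cv2.imread('pics/side2.png')[80:320,230:420],None,fx=2.4,fy=2.4,interpolation=2)
cv2.imwrite('pics/c2.png',a);print(status.state()['ee_pos'])
```

```text
[ 0.53310076 -0.20420634  0.28886433]
```

View pics/c2.png

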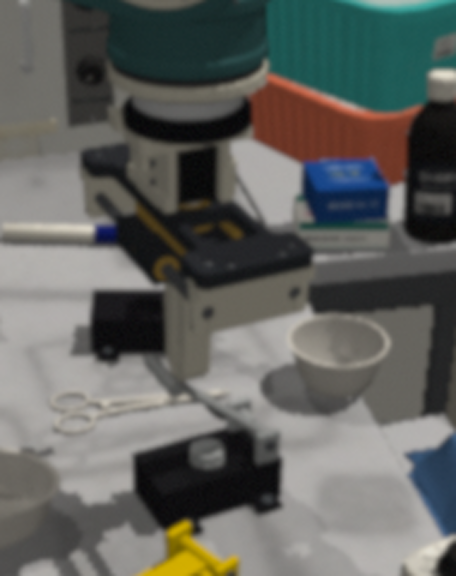

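The lever has followed to about 40°, with the tip resting behind the bar and the logger still in its well (crop (207,452)). I'll continue down.

arm_command(
  moves=[
    [[-0.65,0,0.75,0,0,0,-1],[-0.65,0,0.75,0,0,0,-1],[-0.45,0,0.9,0,0,0,-1],[-0.45,0,0.9,0,0,0,-1],[-0.15,0,0.7,0,0,0,-1],[-0.1,0,0.6,0,0,0,-1],[0,0,0.3,0,0,0,-1],[0,0,0,0,0,0,-1],[0,0,0,0,0,0,-1]],
  ],
)

```text
clock: 4.42
ee_pos: [0.5102, -0.2095, 0.2407]
ee_rot: [-180.0, 0.0, 13.0]
contact_force: [0.7, 0.7, 0.4]
finger_gap: 0.009
```

Tip z is now about 54.7 mm, and the strap's shut top is near 48 mm. I'll press down slowly and watch the force.

arm_command(
  moves=[
    [[0,0,0.25,0,0,0,-1],[0,0,0.2,0,0,0,-1],[0,0,0.1,0,0,0,-1],[0,0,0,0,0,0,-1],[0,0,0,0,0,0,-1]],
  ],
)

```text
clock: 4.83
ee_pos: [0.5101, -0.2095, 0.2352]
ee_rot: [-180.0, 0.0, 13.0]
contact_force: [0.8, 0.5, -0.2]
finger_gap: 0.003
```

arm_command(
  moves=[
    [[0,0,0.1,0,0,0,-1],[0,0,0,0,0,0,-1],[0,0,0,0,0,0,-1]],
  ],
)

```text
clock: 5.08
ee_pos: [0.5101, -0.2095, 0.2343]
ee_rot: [180.0, -0.0, 13.0]
contact_force: [-0.3, -0.4, 1.9]
finger_gap: 0.003
```

arm_command(
  moves=[
    [[0,0,0.05,0,0,0,-1],[0,0,0,0,0,0,-1],[0,0,0,0,0,0,-1]],
  ],
)

```text
clock: 5.33
ee_pos: [0.5101, -0.2095, 0.2342]
ee_rot: [180.0, -0.0, 13.0]
contact_force: [-2.3, 1.4, 6.1]
finger_gap: 0.007
```

arm_command(
  moves=[
    [[0,0,0.05,0,0,0,-1],[0,0,0,0,0,0,-1],[0,0,0,0,0,0,-1]],
  ],
)

```text
clock: 5.58
ee_pos: [0.5101, -0.2096, 0.234]
ee_rot: [180.0, -0.0, 13.0]
contact_force: [-4.7, 2.1, 10.1]
finger_gap: 0.006
```

The tip sits at z = 48 mm and the force rises sharply without further travel, so the lever is at its stop. I'll lift straight up and move off to the side for a clear look.

arm_command(
  moves=[
    [[0,0,0.05,0,0,0,-1],[0,0,0,0,0,0,-1],[0,0,-0.5,0,0,0,-1],[0,0,-2,0,0,0,-1],[0,0,-3,0,0,0,-1],[0,0,-3,0,0,0,-1],[0,0,-3,0,0,0,-1],[0,0,-3,0,0,0,-1],[0,0,-3,0,0,0,-1]],
  ],
)

```text
clock: 6.33
ee_pos: [0.5098, -0.2094, 0.4093]
ee_rot: [180.0, -0.0, 13.0]
contact_force: [-0.3, -0.1, -0.3]
finger_gap: 0.007
```

arm_command(
  moves=[
    [[-2.2,2,0,0,0,0,-1],[-2.2,2,0,0,0,0,-1],[-2.2,2,0,0,0,0,-1],[-2.2,2,0,0,0,0,-1],[-2.2,2,0,0,0,0,-1],[-2.2,2,0,0,0,0,-1],[-2.2,2,0,0,0,0,-1],[-2.2,2,0,0,0,0,-1],[-2.2,2,0,0,0,0,-1],[-2.2,2,0,0,0,0,-1],[0,0,0,0,0,0,-1],[0,0,0,0,0,0,-1]],
  ],
)

```text
clock: 7.33
ee_pos: [0.34, -0.4548, 0.4074]
ee_rot: [-180.0, 0.0, 12.9]
contact_force: [0.3, 0.9, -0.2]
finger_gap: 0.01
```

Run:
```python
from h import *
d=grab('side','pics/side3.png');d2=grab('top','pics/top3.png')
a=cv2.resize(cv2.imread('pics/side3.png')[140:320,240:370],None,fx=3,fy=3,interpolation=2)
b=cv2.resize(cv2.imread('pics/top3.png')[200:310,300:400],None,fx=4,fy=4,interpolation=2)
o=np.zeros((576,800,3),np.uint8);o[:a.shape[0],:a.shape[1]]=a;o[:b.shape[0],395:395+b.shape[1]]=b
cv2.imwrite('pics/c3.png',o);print(status.state()['contact_force'])
```

```text
[ 0.24682839 -0.25859069  0.08151648]
```

View pics/c3.png

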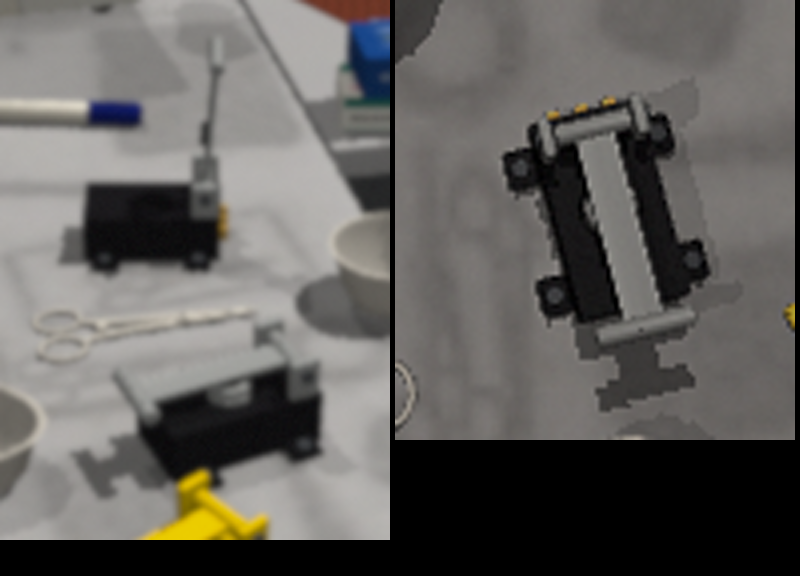

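Run:
```python
from h import *
t=dict(np.load('top.npz'));s=dict(np.load('side.npz'))
def tri(a,b):
    o1,r1=ray(t,*a);o2,r2=ray(s,*b)
    k=np.linalg.lstsq(np.stack([r1,-r2],1),o2-o1,rcond=None)[0]
    p,q=o1+k[0]*r1,o2+k[1]*r2; return (p+q)/2,np.linalg.norm(p-q)
print(tri((362.4,281.7),(285,271)))
R=np.array([np.cos(np.radians(13)),np.sin(np.radians(13))])
for a in (0,.05,.1,.15):
    x=.035-.09*np.cos(a);p=[.5455+x*R[0],-.2007+x*R[1],.046+.09*np.sin(a)]
    print(a,p,proj(t,p),proj(s,p))
a=cv2.resize(cv2.imread('pics/side3.png')[245:305,265:360],None,fx=8,fy=8,interpolation=2);cv2.imwrite('pics/c4.png',a)
```

```text
(array([ 0.49162704, -0.212936  ,  0.04557623]), np.float64(0.0007897978195890485))
0 [np.float64(0.49190964643681206), np.float64(-0.21307230798891255), np.float64(0.046)] (np.float64(362.5133278109139), np.float64(281.2943347074428)) (np.float64(284.9352069450399), np.float64(270.8450927431815))
0.05 [np.float64(0.49201924023420496), np.float64(-0.21304700626714987), np.float64(0.05049812523436105)] (np.float64(362.7373732315999), np.float64(281.06731184856045)) (np.float64(284.92338673760906), np.float64(268.54164596197677))
0.1 [np.float64(0.4923477476989656), np.float64(-0.21297116434298935), np.float64(0.054985007498214535)] (np.float64(362.9304127532311), np.float64(280.71202567727363)) (np.float64(285.04355994051235), np.float64(266.1951391077398))
0.15 [np.float64(0.4928943477335155), np.float64(-0.21284497178174364), np.float64(0.059449431922623926)] (np.float64(363.0915153594102), np.float64(280.2276848839154)) (np.float64(285.2964732554094), np.float64(263.81188278508995))
```

View pics/c4.png

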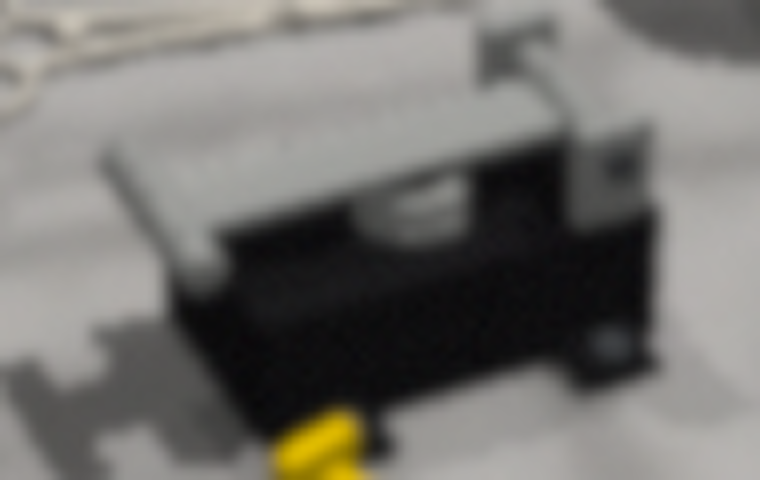

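The bar centre measures z = 45.6 mm, against 46 mm for fully shut. The strap lies level across the logger, which is still seated, and the empty socket's lever still stands open.

```bash
python3 -c "
from plant import sign_off; print(sign_off())"
```

```text
the job is handed in; nothing more can be done
None
```

The loaded socket's lever is fully shut across the logger, and I handed the job in at about 7.4 s on the robot's clock. I pushed the lever over and down with the closed fingertips, pressed it against its stop, then moved the arm clear.

- **Lever shut:** the tip stopped at z = 48 mm with the force rising to about 10 N. After the arm moved away, the bar centre measured z = 45.6 mm, against 46 mm for fully shut, which agrees within the camera accuracy.
- **Logger and other sockets:** the logger is still in its well. The empty socket's lever still stands open, and I did not touch the yellow look-alike.
- **Disagreements:** the rough yaw readings for the socket scattered from about 6° to 16°. I used 13°, and the shut bar was where that predicted to within 1 mm. No other check failed or disagreed.

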